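Wipe the drilled plate clean and hold it up level

ROBOT

A 6-joint arm with a two-finger parallel gripper is mounted at the origin on a cart in front of the work surface, level with it; the furniture and walls round the work are solid. World frame = base frame: x ahead of the robot, y to its left, z up, the work surface at z = 0. Lengths are in m, angles in degrees, forces in N, time in s.
With the tool pointing down it reaches from about 0.3 to 0.75 m from the base axis. Payload 8.5 kg.
Tool frame: the origin (TCP) lies on the centre line of the jaws, within the pads' length; the fingertips stand 11 mm ahead of it and the grasp point (between the pads) lies 8 mm behind it; z points along the fingers, y is the line along which they close (so a half turn about z gives the same grasp; the last joint's range is limited). The gripper opens to 85 mm and grips with 20 to 120 N. Pads are 22 mm wide; open, the fingers measure 114 mm over their backs; the gripper's body (76 mm by 85 mm) begins 54 mm behind the grasp point. The pads swing forward as they close: fully open they stand 13 mm farther back than shut.
Start: joints at [-87.909, 21.807, 74.336, -0, 83.858, -12.336], TCP at [0.137, -0.533, 0.242] pointing down, gripper open.
Joint ranges: [-178.18, 178.18], [-50.72, 133.34], [12.68, 142.11], [-81.47, 261.47], [9.98, 163.14], [-165.26, 165.26]. Speed limits (degrees/s): [136.94, 136.94, 180, 180, 180, 180].

INTERFACE

Orientations are given as a 3x3 rotation matrix whose columns are the frame's x, y, z axes.
In Python, from rig import env, optics, workorder gives the robot as it stands (env), with the cameras (optics) and the job (workorder).
- The arm moves only by the shell command python3 nudge.py 'ROWS' [FORCE]. ROWS is a JSON list of rows, 1 to 10 of them, each of 5 numbers: dx, dy, dz in m, then a turn about the tool's z in degrees, then the finger opening in m; each row shifts and turns the commanded pose from where the row before left it, along the tool's axes as they then stand; what a row does not reach is not made up. A row lasts 1/10 s, in which the tool goes at most 0.05 m and 8.59 degrees, less where a joint would pass 70% of its speed; a pose out of reach is approached as far as the arm can. The fingers move at their own pace and stop on an object; FORCE is the grip in N (left out, the last holds). Time passes only in rows, so rows that do not move let the fingers close. It prints the time, the measured TCP pose, the force, the opening and the grip force at its end.
- env.observe(): the state, without advancing time (a new reading comes with each control period).
- optics.get_image(name): name is "side" or "top"; returns a dict with "pixels" (420x560x3 uint8, red, green, blue), "K" (3x3 intrinsics, pixels), "distortion" ([k1, k2, p1, p2, k3] as OpenCV has them; the pictures are not rectified), "extrinsics" (4x4, takes a point from world to camera coordinates). Camera axes: x right, y down, z forward; pixel columns grow to the right and rows downward; lengths in m; the calibration is good to about 2 mm. A picture is of the moment at which its call begins. There is no depth.
- workorder.close_job(): hands the job in; it is judged then, once.
The state is a dict: "time_s": time; "q": joint angles; "qvel": joint speeds; "joint_efforts": joint torques, N m; "position": TCP position; "tool_rot": TCP orientation; "ft_force": force on the tool from outside, world axes, zero at the start; "wrist_torque": the same for the moment, N m; "grip_width": finger opening in m; "gripper_force": force on a finger pad.
Only numpy, scipy, OpenCV 4.12 (cv2) and the standard library are available. Lean on these libraries where they do the work, as an engineer would, in place of code of your own. Each camera call takes 0.05 s, during which the arm holds its last target. There are 200 camera calls.

TASK

Four brass offcuts lie on the aluminium plate: take the orange scraper block and wipe them all off the plate onto the bench while the plate stays on its blue rest, never touching the offcuts with the fingers, then put the scraper down on the bench, clear of the plate and its rest. Then lift the plate off its rest without tipping it, until its underside is about 15 cm above the bench, and keep it there level and still for at least two seconds; finish while still holding it. Leave the brush, the pliers, the motor and the heat sink where they are.

Things in the scene. Friction and masses are not known exactly. Their poses are not given: they have to be found in the camera images.
- plate: aluminium plate with small holes, 150 (x) x 60 (y) x 14 (z) mm, 0.3 to 0.5 kg, loose, lying level on the blue rest, top 34 mm above the bench. Origin: centre of its underside, z up. Lift it gripped across its 60 mm width at mid-length: the fingers can go down beside both long edges almost to the bench; offcuts wiped over a short end stay out of their way.
- plate_rest: blue rest fixed to the bench, 170 mm long (x): base strip 30 mm wide, 6 high; two cross bars 56 mm wide at x = -60 and +60 mm carry the plate's underside at 20 mm; end lips 24 mm high, 40 wide, 6 thick stop it sliding lengthways (2 mm play each end), nothing holds it sideways or down. Origin: on the bench, 20 mm under the plate's origin at the start, same axes.
- scraper: scraper block standing upright, loose, 0.13 to 0.21 kg: black foot 24 (x) x 92 (y) x 18 mm high, orange grip block on it 22 (x) x 64 (y) mm, top at 66 mm. Origin: centre of its flat underside, z up. Grip it across the 22 mm (along its x) about 45 mm above its underside; wipe with the 92 mm long side of the foot, moving along its x.
- chip1: bent brass strip offcut 16x11 mm, 8 mm high, 10 g, loose, lying on the plate's top at the start, within 50 mm of the plate's middle along its x and 24 mm along its y. Origin: centre of its underside (flat base at least 3 mm thick).
- chip2: brass channel offcut 14x12 mm, 7 mm high, 10 g, loose, lying on the plate's top at the start, within 50 mm of the plate's middle along its x and 24 mm along its y. Origin: centre of its underside (flat base at least 3 mm thick).
- chip3: plain brass bar offcut 17x8 mm, 7 mm high, 10 g, loose, lying on the plate's top at the start, within 50 mm of the plate's middle along its x and 24 mm along its y. Origin: centre of its underside (flat base at least 3 mm thick).
- chip4: square brass offcut with a stub, 13x13 mm, 7 mm high, 10 g, loose, lying on the plate's top at the start, within 50 mm of the plate's middle along its x and 24 mm along its y. Origin: centre of its underside (flat base at least 3 mm thick).
- dust_brush: small brush, wooden handle, 31x174x10 mm, lying on the bench; bystander, leave it where it is. Origin: centre of its underside.
- long_nose: long-nose pliers with blue grips, 42x164x10 mm, lying on the bench; bystander, leave it where it is. Origin: centre of its underside.
- motor_can: small silver motor can, 38x24x15 mm, lying on the bench; bystander, leave it where it is. Origin: centre of its underside.
- heat_sink: finned aluminium heat sink, 36x50x22 mm, on the bench; bystander, leave it where it is. Origin: centre of its underside.

How it is judged (in metres and radians):
On the way, in this order (a step that is already met when the one before it is completed fails the run):
1. with the scraper in the gripper, all four offcuts have been wiped off the plate, which still lies on its rest (height (world z) of each of chip1, chip2, chip3, chip4 below 0.031 m and height (world z) of plate below 0.026 m and distance between plate and plate_rest below 0.035 m and contact force between the fingers and scraper above 1 N), for 0.1 s.
2. the scraper is let go on the bench, touching neither the plate nor its rest; the plate still lies on its rest (height (world z) of each of chip1, chip2, chip3, chip4 below 0.031 m and height (world z) of plate below 0.026 m and distance between plate and plate_rest below 0.035 m and contact force between the fingers and scraper below 0.2 N and height (world z) of scraper below 0.03 m and contact force between scraper and plate below 0.2 N and contact force between scraper and plate_rest below 0.2 N), for 0.2 s.
3. the plate is held level and still, its underside about 15 cm above the bench, for two seconds (height (world z) of plate between 0.12 and 0.18 m and angle between plate's own z axis and vertical below 0.09 rad and linear speed of plate below 0.03 m/s and angular speed of plate below 0.15 rad/s and contact force between the fingers and plate above 1 N and contact force between plate and plate_rest below 0.1 N and height (world z) of each of chip1, chip2, chip3, chip4 below 0.031 m and contact force between the fingers and scraper below 0.2 N and height (world z) of scraper below 0.03 m and contact force between scraper and plate below 0.2 N and contact force between scraper and plate_rest below 0.2 N), for 2 s.
At the end, for the whole second after the job is handed in: The fingers alone hold the plate, underside 12 to 18 cm above the bench, tilt under 0.09 rad, slower than 3 cm/s and 0.15 rad/s; offcuts are off the plate and not raised (origins under 31 mm); the scraper is on the bench (origin under 30 mm), touching neither plate, rest nor fingers (all of step 3); the arm keeps its last pose, push and grip.
It fails at once if the plate is tipped by more than 0.3 rad (angle between plate's own z axis and vertical above 0.3 rad).
It fails at once if the fingers touch an offcut (contact force between the fingers and chip1 above 0.5 N or contact force between the fingers and chip2 above 0.5 N or contact force between the fingers and chip3 above 0.5 N or contact force between the fingers and chip4 above 0.5 N).
It fails at once if an offcut falls off the bench (height (world z) of any of chip1, chip2, chip3, chip4 below -0.05 m).
It fails at once if a bystander (brush, pliers, motor or heat sink) is moved by more than 3 cm (distance of any of dust_brush, long_nose, motor_can, heat_sink from where it was at the start of the episode above 0.03 m).
It also fails if it takes over 67 s, if anything falls off the work surface, if the arm or the gripper's body presses on something with over 40 N, if the wrist force passes 120 N, or if a joint passes its speed limit or range.

## Working session

There is one attempt and no reset: what is moved stays moved. The work goes in short steps, Python scripts to look and compute and a shell command to move; the robot and the scene stay as the last step left them, time stands still between calls to the robot, and variables do not carry over. Pictures are saved under pics/ and viewed, at most 10 in all, crops included, and the job is handed in when it is done.

```bash
ls; mkdir -p pics
python3 - <<'E'
from rig import env, optics, workorder
import cv2,numpy as np
for n in("top","side"):
    d=optics.get_image(n); cv2.imwrite(f"pics/{n}0.png",d["pixels"][:,:,::-1]); 
    print(n,d["K"],d["distortion"],d["extrinsics"])
o=env.observe();print(o["position"],o["tool_rot"],o["grip_width"],o["time_s"])
E
```

```text
nudge.py
pics
rig.py
top [[420.81100377   0.         274.08524645]
 [  0.         420.81100377 216.13222866]
 [  0.           0.           1.        ]] [-0.00633166  0.          0.          0.          0.        ] [[ 0.00924252 -0.99992184  0.00841927 -0.12024056]
 [-0.99468017 -0.01005728 -0.10251932  0.52767538]
 [ 0.10259598 -0.00742694 -0.99469538  1.05863281]
 [ 0.          0.          0.          1.        ]]
side [[463.6502246    0.         280.24544472]
 [  0.         463.6502246  207.33171877]
 [  0.           0.           1.        ]] [-0.10058783  0.          0.          0.          0.        ] [[-0.97081135 -0.23934388  0.01548647  0.48170879]
 [-0.10426778  0.36301295 -0.92593187  0.14868636]
 [ 0.21599434 -0.90051991 -0.37737295  1.05733155]
 [ 0.          0.          0.          1.        ]]
[ 0.13700982 -0.53241969  0.24177553] [[ 9.68476029e-01  2.49106763e-01 -4.20274880e-05]
 [ 2.49106604e-01 -9.68475190e-01  1.30642915e-03]
 [ 2.84737758e-04 -1.27571464e-03 -9.99999146e-01]] 0.08508528908921718 0.1
```

View pics/top0.png

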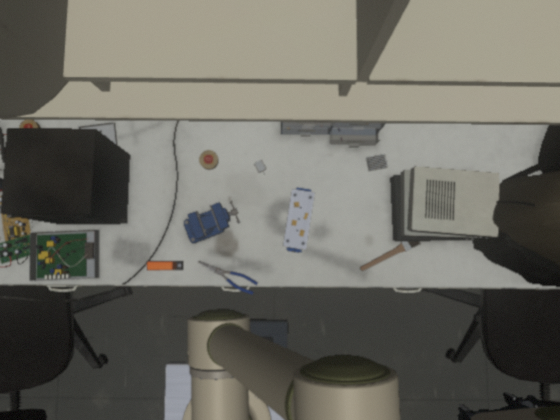

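View pics/side0.png

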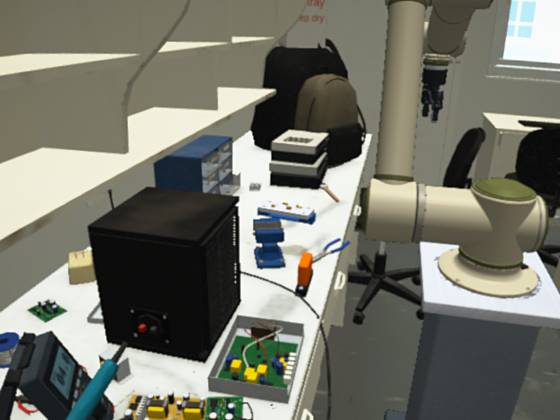

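The top view shows the plate at about (299,220), its long axis nearly along the rows, with brass bits on it. The scraper is at (165,266), the pliers at (230,275), a fixed vise at (207,222), the brush at (382,257), the heat sink at (376,162) and the motor at (260,166). The side view shows the scraper at (305,272) and the plate at (287,211).

```bash
cat > h.py <<'E'
import cv2,numpy as np
from rig import env, optics, workorder
def ray(d,uv):
    E=d["extrinsics"];R,t=E[:3,:3],E[:3,3]
    p=cv2.undistortPoints(np.array(uv,float).reshape(-1,1,2),d["K"],np.array(d["distortion"])).reshape(-1,2)
    v=np.c_[p,np.ones(len(p))]@R
    return -R.T@t, v/np.linalg.norm(v,axis=1)[:,None]
def on(d,uv,z):
    c,v=ray(d,uv); return c+v*((z-c[2])/v[:,2])[:,None]
def tri(d1,u1,d2,u2):
    c1,v1=ray(d1,u1);c2,v2=ray(d2,u2);out=[]
    for a,b in zip(v1,v2):
        s=np.linalg.lstsq(np.c_[a,-b],c2-c1,rcond=None)[0]
        p,q=c1+s[0]*a,c2+s[1]*b; out.append(np.r_[(p+q)/2,np.linalg.norm(p-q)])
    return np.array(out)
def px(d,P):
    E=d["extrinsics"]
    return cv2.projectPoints(np.array(P,float).reshape(-1,1,3),cv2.Rodrigues(E[:3,:3])[0],E[:3,3],d["K"],np.array(d["distortion"]))[0].reshape(-1,2)
def mask(d,lo,hi,box):
    h=cv2.cvtColor(d["pixels"],cv2.COLOR_RGB2HSV);m=cv2.inRange(h,np.array(lo),np.array(hi))
    k=np.zeros_like(m);x0,y0,x1,y1=box;k[y0:y1,x0:x1]=255;return m&k
E
python3 - <<'E'
from h import *
t=optics.get_image("top");s=optics.get_image("side")
a=cv2.resize(t["pixels"][170:290,130:330],None,fx=4,fy=4,interpolation=cv2.INTER_CUBIC)
cv2.imwrite("pics/topc.png",a[:,:,::-1])
b=cv2.resize(s["pixels"][175:305,230:360],None,fx=4.5,fy=4.5,interpolation=cv2.INTER_CUBIC)
cv2.imwrite("pics/sidec.png",b[:,:,::-1])
print(on(t,[[299,220],[165,266],[207,222],[230,275],[299,285],[299,125]],0.03).round(3))
E
```

```text
[[ 0.519 -0.179  0.03 ]
 [ 0.398  0.161  0.03 ]
 [ 0.512  0.057  0.03 ]
 [ 0.377 -0.005  0.03 ]
 [ 0.354 -0.18   0.03 ]
 [ 0.771 -0.179  0.03 ]]
```

View pics/topc.png

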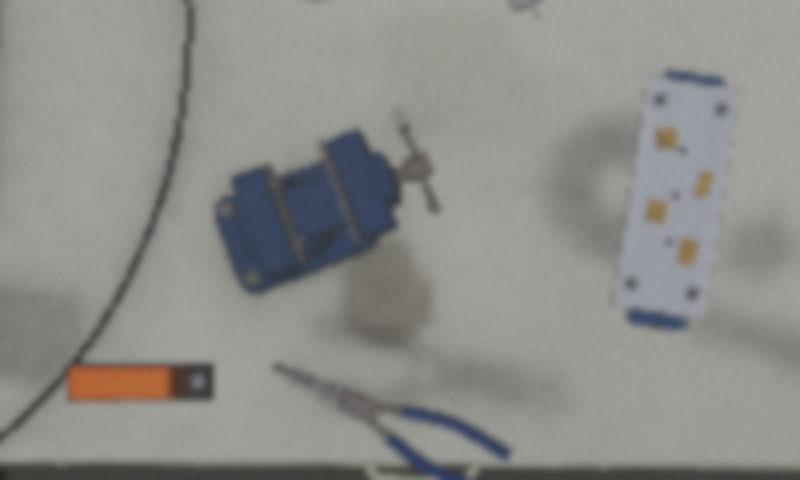

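View pics/sidec.png

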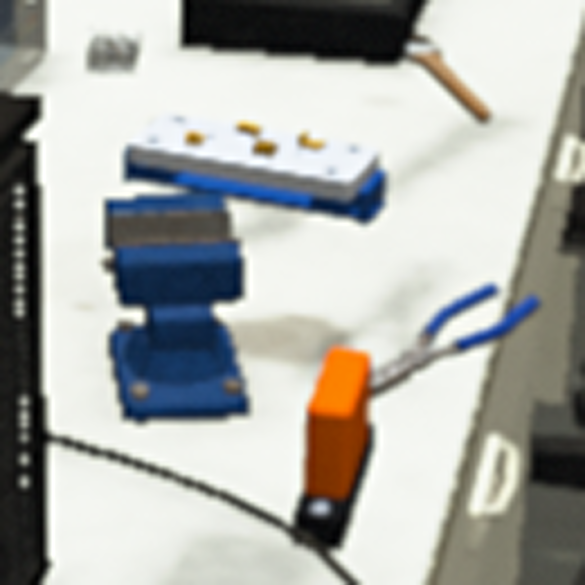

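The crops show the scraper's long side along world y, with its foot symmetric (the apparent offset is parallax). The plate has four chips at crop pixels (665,138), (703,184), (655,211) and (687,251). Next I measure both objects from two views, plus the shelf edge height.

```bash
cat > m.py <<'E'
from h import *
t=optics.get_image("top");s=optics.get_image("side")
def quad(m):
    c=max(cv2.findContours(m,cv2.RETR_EXTERNAL,cv2.CHAIN_APPROX_NONE)[0],key=cv2.contourArea)
    r=cv2.minAreaRect(c);return c,r,cv2.boxPoints(r)
hsv=cv2.cvtColor(t["pixels"],cv2.COLOR_RGB2HSV)
print("hsv plate",hsv[225,293],hsv[195,300],"bench",hsv[230,330],"orange",hsv[266,160],"chip",hsv[204,296])
o=mask(t,(4,140,140),(16,255,255),(135,250,200,285));c,r,b=quad(o)
print("orange top",r);print(on(t,b,0.066).round(4),on(t,[r[0]],0.066))
os_=mask(s,(4,140,60),(16,255,255),(280,240,340,310));cs,rs,bs=quad(os_)
print("side contour",cv2.approxPolyDP(cv2.convexHull(cs),2,True).reshape(-1,2).tolist())
ch=mask(t,(8,90,90),(30,255,255),(275,180,325,260))
for k in cv2.findContours(ch,cv2.RETR_EXTERNAL,cv2.CHAIN_APPROX_NONE)[0]:
    if cv2.contourArea(k)>3: print("chip",on(t,[cv2.minAreaRect(k)[0]],0.04).round(4))
E
python3 m.py
python3 - <<'E'
from h import *
t=optics.get_image("top")
h=cv2.cvtColor(t["pixels"],cv2.COLOR_RGB2HSV)
for r in range(184,256,6): print(r,[tuple(int(v) for v in h[r,c]) for c in range(280,320,3)])
E
```

```text
hsv plate [ 20  37 144] [111  16 163] bench [ 30   9 148] orange [ 11 171 180] chip [ 20 117 137]
orange top ((159.0, 265.5), (7.0, 24.0), 90.0)
[[0.4084 0.1964 0.066 ]
 [0.409  0.1375 0.066 ]
 [0.3919 0.1369 0.066 ]
 [0.3913 0.1957 0.066 ]] [[0.40013035 0.16663888 0.066     ]]
side contour [[310, 253], [312, 262], [306, 285], [299, 285], [299, 263], [302, 254]]
chip [[ 0.4864 -0.1839  0.04  ]]
chip [[ 0.5117 -0.1659  0.04  ]]
chip [[ 0.5593 -0.1709  0.04  ]]
184 [(35, 10, 160), (39, 11, 161), (30, 11, 160), (39, 11, 162), (30, 8, 159), (35, 10, 160), (35, 10, 161), (30, 10, 157), (35, 10, 159), (40, 10, 159), (30, 6, 160), (39, 11, 161), (39, 11, 161), (36, 8, 159)]
190 [(35, 10, 161), (35, 10, 159), (35, 10, 158), (35, 10, 159), (110, 10, 160), (109, 18, 159), (110, 27, 141), (110, 34, 135), (112, 54, 123), (109, 69, 111), (109, 49, 125), (35, 10, 160), (35, 9, 162), (35, 9, 162)]
196 [(30, 10, 154), (35, 10, 155), (34, 12, 152), (38, 7, 152), (111, 16, 160), (109, 15, 139), (109, 17, 163), (114, 15, 165), (108, 16, 161), (114, 16, 160), (105, 18, 116), (105, 10, 156), (30, 9, 162)
[... 1276 characters left out ...]
47), (36, 9, 140), (24, 10, 133), (30, 10, 133)]
238 [(35, 10, 154), (30, 5, 142), (111, 16, 155), (111, 16, 157), (108, 16, 162), (111, 16, 161), (112, 17, 162), (111, 16, 162), (112, 17, 163), (102, 8, 154), (30, 8, 152), (36, 9, 147), (30, 9, 144), (35, 11, 142)]
244 [(30, 8, 153), (98, 7, 143), (109, 17, 161), (112, 17, 162), (112, 17, 163), (111, 16, 162), (109, 17, 163), (110, 16, 141), (108, 18, 139), (38, 7, 147), (35, 10, 151), (30, 7, 153), (30, 10, 155), (35, 10, 156)]
250 [(30, 8, 155), (30, 10, 156), (80, 5, 140), (110, 80, 112), (111, 88, 102), (110, 102, 100), (110, 112, 107), (110, 32, 118), (40, 6, 138), (38, 8, 134), (30, 10, 134), (30, 11, 135), (30, 9, 138), (36, 9, 140)]
```

```bash
cat > m2.py <<'E'
from m import *
# orange outline at pixel edges
r2=(r[0],(r[1][0]+1,r[1][1]+1),r[2]);b=cv2.boxPoints(r2)
P=on(t,b,.066); P=P[np.argsort(P[:,0]+10*P[:,1])]
print("tri scraper top:",tri(t,px(t,P),s,[[312,253],[303.3,252.8],[310.4,266.5],[298.4,265.7]]).round(4).tolist())
m=mask(t,(95,7,130),(122,28,255),(275,180,325,256))|mask(t,(8,30,90),(28,255,255),(284,192,312,244))
m=cv2.morphologyEx(m,cv2.MORPH_CLOSE,np.ones((5,5)))
m=cv2.morphologyEx(m,cv2.MORPH_OPEN,np.ones((3,3)))
c,r,_=quad(m);r=(r[0],(r[1][0]+1,r[1][1]+1),r[2]);B=cv2.boxPoints(r);W=on(t,B,.034)
print("plate",r,W.round(4).tolist(),"ctr",W.mean(0).round(4),"sides",np.linalg.norm(W-np.roll(W,1,0),axis=1).round(4))
for e in(W[1]-W[0],W[2]-W[1]):print("dir",np.degrees(np.arctan2(e[1],e[0])).round(2))
W=W[np.argsort(W[:,0]+.1*W[:,1])]
print("reproj side",px(s,W).round(1).tolist())
# side-view plate corners typed from the crop (near/far, -y/+y)
sc=230+np.array([[342,190],[382,152],[128,147],[180,118]])/4.5*[1,1]; sc[:,1]-=55
print("tri plate",W.round(3).tolist(),tri(t,px(t,W)[[1,0,3,2]],s,sc).round(4).tolist())
E
python3 m2.py
```

```text
hsv plate [ 18  39 144] [111  16 164] bench [ 35  10 150] orange [ 11 173 180] chip [ 20 115 137]
orange top ((159.0, 265.0), (6.0, 24.0), 90.0)
[[0.4084 0.1964 0.066 ]
 [0.409  0.1375 0.066 ]
 [0.3943 0.137  0.066 ]
 [0.3938 0.1958 0.066 ]] [[0.40134993 0.16668381 0.066     ]]
side contour [[310, 253], [312, 262], [306, 285], [299, 285], [299, 263], [302, 254]]
chip [[ 0.4864 -0.1839  0.04  ]]
chip [[ 0.5117 -0.1659  0.04  ]]
chip [[ 0.5593 -0.1709  0.04  ]]
tri scraper top: [[0.3932, 0.1363, 0.0637, 0.0002], [0.4111, 0.1374, 0.0621, 0.0019], [0.3891, 0.1969, 0.0645, 0.0068], [0.4099, 0.1984, 0.0637, 0.0006]]
plate ((298.3916931152344, 218.7117919921875), (24.2540340423584, 64.61547088623047), 8.652542114257812) [[0.4447, -0.1348, 0.034], [0.6097, -0.1588, 0.034], [0.6008, -0.2208, 0.034], [0.436, -0.196, 0.034]] ctr [ 0.5228 -0.1776  0.034 ] sides [0.0617 0.1668 0.0627 0.1667]
dir -8.25
dir -98.15
reproj side [[317.6, 207.5], [310.7, 215.4], [264.0, 198.7], [255.1, 205.9]]
tri plate [[0.436, -0.196, 0.034], [0.445, -0.135, 0.034], [0.601, -0.221, 0.034], [0.61, -0.159, 0.034]] [[0.4509, -0.134, 0.0277, 0.0123], [0.4397, -0.1958, 0.0297, 0.0074], [0.6054, -0.16, 0.0296, 0.0103], [0.5926, -0.2233, 0.0276, 0.0188]]
```

Both heights are consistent with the text: scraper top triangulated at 62–65 mm, plate at 28–30 mm. The plate fit includes the rest's ends, so its corners are coarse. The plate centre is about (0.521, -0.178) with its axis at -8.2°, and the scraper is at (0.401, 0.166). First I turn the tool so its y lies along world x.

```bash
python3 nudge.py '[[0,0,0,-8.4,0.085],[0,0,0,-8.4,0.085],[0,0,0,-8.4,0.085],[0,0,0,-8.4,0.085],[0,0,0,-8.4,0.085],[0,0,0,-8.4,0.085],[0,0,0,-8.4,0.085],[0,0,0,-8.4,0.085],[0,0,0,-8.4,0.085]]' 40; python3 nudge.py '[[0.03,0.04,0,0,0.085],[0.03,0.04,0,0,0.085],[0.03,0.04,0,0,0.085],[0.03,0.04,0,0,0.085],[0.03,0.04,0,0,0.085],[0,0,0,0,0.085]]'
```

```text
time_s: 1.35
position: [0.137, -0.5326, 0.2423]
tool_rot: [[-0.006, 1.0, -0.0], [1.0, 0.006, 0.0], [0.0, -0.0, -1.0]]
ft_force: [0.1, -0.7, 0.4]
grip_width: 0.0854
gripper_force: 0.0
time_s: 1.95
position: [0.3405, -0.379, 0.2426]
tool_rot: [[-0.007, 1.0, 0.001], [1.0, 0.007, 0.001], [0.001, 0.001, -1.0]]
ft_force: [-0.4, -0.2, 0.1]
grip_width: 0.0855
gripper_force: 0.0
```

```bash
python3 nudge.py '[[0.04,0.006,0,0,0.085],[0.04,0.006,0,0,0.085],[0.04,0.006,0,0,0.085],[0.04,0.006,0,0,0.085],[0.04,0.006,0,0,0.085],[0.04,0.006,0,0,0.085],[0.04,0.006,0,0,0.085],[0.04,0.006,0,0,0.085],[0.04,0.006,0,0,0.085],[0.04,0.006,0,0,0.085]]'; python3 nudge.py '[[0.04,0,0,0,0.085],[0.04,0,0,0,0.085],[0.04,0.0,0,0,0.085],[0.026,0.003,0,0,0.085],[0,0,0.02,0,0.085],[0,0,0.03,0,0.085],[0,0,0.03,0,0.085],[0,0,0.03,0,0.085],[0,0,0,0,0.085]]'
```

```text
time_s: 2.95
position: [0.3968, 0.0186, 0.2426]
tool_rot: [[0.0, 1.0, 0.001], [1.0, -0.0, -0.0], [-0.0, 0.001, -1.0]]
ft_force: [1.0, -0.3, 0.4]
grip_width: 0.0848
gripper_force: 0.0
time_s: 3.85
position: [0.3983, 0.1628, 0.1299]
tool_rot: [[0.0, 1.0, -0.006], [1.0, -0.0, -0.001], [-0.001, -0.006, -1.0]]
ft_force: [0.3, -0.3, 0.7]
grip_width: 0.0853
gripper_force: 0.0
```

```bash
python3 nudge.py '[[0.003,0.002,0.03,0,0.085],[0,0,0.03,0,0.085],[0,0,0.02,0,0.085],[0,0,0.013,0,0.085],[0,0,0,0,0.085],[0,0,0,0,0.05]]'; python3 nudge.py '[[0,0,0,0,0.015],[0,0,0,0,0.015],[0,0,0,0,0.015],[0,0,0,0,0.015],[0,0,0,0,0.015],[0,0,0,0,0.015]]' 40
```

```text
time_s: 4.45
position: [0.4026, 0.1664, 0.0405]
tool_rot: [[-0.0, 1.0, 0.002], [1.0, 0.0, 0.0], [0.0, 0.002, -1.0]]
ft_force: [0.9, -1.2, 0.4]
grip_width: 0.073
gripper_force: 0.0
time_s: 5.05
position: [0.4018, 0.1665, 0.0397]
tool_rot: [[-0.0, 1.0, 0.001], [1.0, 0.0, 0.0], [0.0, 0.001, -1.0]]
ft_force: [-2.2, -0.9, 6.0]
grip_width: 0.021
gripper_force: 45.9
```

```bash
python3 - <<'E'
from h import *
t=optics.get_image("top");s=optics.get_image("side")
for row in (80,119):
  c,v=ray(t,[[70,row],[450,row-6 if row>100 else row]]);n=np.cross(v[0],v[1])
  cs,vs=ray(s,[[140,145],[200,127],[250,100],[100,50]])
  for w in vs: print(row,(cs+w*((c-cs)@n/(w@n))).round(3))
E
python3 nudge.py '[[0,0,-0.02,0,0.015],[0,0,-0.04,0,0.015],[0,0,-0.05,0,0.015],[0,0,-0.05,0,0.015],[0,0,0,0,0.015]]' 60
```

```text
80 [0.784 0.134 0.272]
80 [ 0.808 -0.251  0.229]
80 [ 0.814 -0.77   0.23 ]
80 [0.685 0.388 0.489]
119 [0.681 0.304 0.322]
119 [ 0.703 -0.011  0.286]
119 [ 0.717 -0.461  0.282]
119 [0.615 0.49  0.495]
time_s: 5.65
position: [0.4038, 0.1669, 0.2047]
tool_rot: [[-0.001, 1.0, 0.011], [1.0, 0.001, 0.001], [0.001, 0.011, -1.0]]
ft_force: [0.3, -0.4, -2.9]
grip_width: 0.0215
gripper_force: 59.4
```

```bash
python3 nudge.py '[[-0.036,0.018,0,0,0.015],[-0.036,0.018,0,0,0.015],[-0.036,0.018,0,0,0.015],[-0.036,0.018,0,0,0.015],[-0.036,0.018,0,0,0.015],[-0.036,0.018,0,0,0.015],[-0.036,0.018,0,0,0.015],[-0.036,0.018,0,0,0.015],[-0.036,0.018,0,0,0.015],[-0.036,0.018,0,0,0.015]]'; python3 nudge.py '[[0,0,0,4.1,0.015],[0,0,0,4.1,0.015],[0,0,0,0,0.015],[0,0,0.05,0,0.015],[0,0,0,0,0.015],[0,0,0,0,0.015]]'
python3 - <<'E'
from h import *
for n in("top","side"):
    d=optics.get_image(n);u,v=px(d,[0.52,-.18,.05])[0].astype(int)
    cv2.imwrite(f"pics/{n}1.png",cv2.resize(d["pixels"][v-60:v+60,u-60:u+60],None,fx=5,fy=5,interpolation=cv2.INTER_CUBIC)[:,:,::-1])
E
```

```text
time_s: 6.65
position: [0.582, -0.1949, 0.1977]
tool_rot: [[-0.0, 1.0, -0.002], [1.0, 0.0, 0.001], [0.001, -0.002, -1.0]]
ft_force: [0.3, 0.6, -0.8]
grip_width: 0.0212
gripper_force: 59.3
time_s: 7.25
position: [0.5816, -0.1931, 0.1492]
tool_rot: [[0.141, 0.99, -0.002], [0.99, -0.141, 0.001], [0.001, -0.002, -1.0]]
ft_force: [0.7, -0.1, -0.7]
grip_width: 0.0215
gripper_force: 59.2
```

View pics/side1.png

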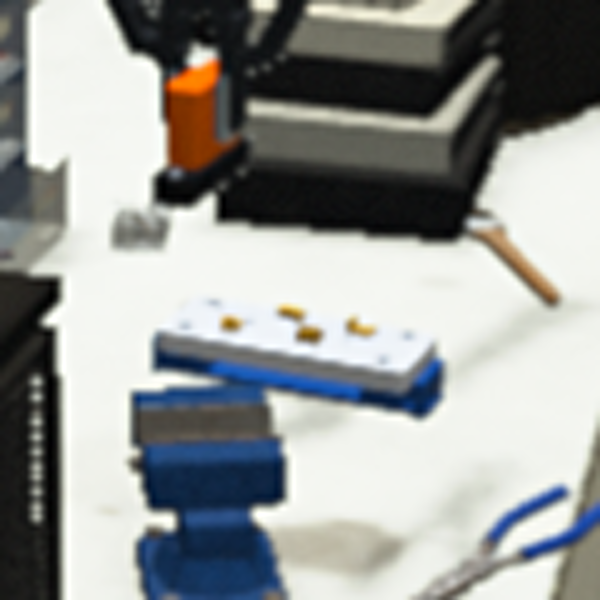

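The scraper is held upright at crop (200,130), the plate and chips are undisturbed, and the farthest chip is at crop (232,323). Next I compute the clearance of the planned foot front edge from that chip.

Run:
```python
from h import *
s=optics.get_image("side");t=optics.get_image("top")
u,v=px(s,[0.52,-.18,.05])[0].astype(int)
a=np.array([np.cos(np.radians(-8.1)),np.sin(np.radians(-8.1))]);p=np.array([-a[1],a[0]]);C=np.array([.521,-.1775])
f=lambda P:((P[:,:2]-C)@np.c_[a,p]*1000).round(1).tolist()
# chip outline points in side crop (x/5 scale): left, bottom, right; plate corners far
q=np.array([[220,322],[230,331],[243,322],[277,312],[358,333]])/5+[u-60,v-60]
print("side chips plate coords",f(on(s,q,.037)))
q=np.array([[155,335],[190,298],[410,380],[440,343]])/5+[u-60,v-60]
print("side plate corners",f(on(s,q,.034)))
m=mask(t,(8,34,90),(28,255,255),(284,192,312,244))
for k in cv2.findContours(m,cv2.RETR_EXTERNAL,cv2.CHAIN_APPROX_NONE)[0]:
    if len(k)>3:print("top chip",f(on(t,[cv2.minAreaRect(k)[0]],.038)),(np.array(cv2.minAreaRect(k)[1])+1).round(1)*2.5)
```

```text
side chips plate coords [[42.5, 15.7], [32.0, 25.8], [30.5, 10.3], [18.6, -11.9], [-34.9, -0.9]]
side plate corners [[71.1, 41.8], [76.1, -18.7], [-81.0, 44.0], [-79.7, -12.7]]
top chip [[3.4, 3.1]] [130.  70.]
```

```bash
python3 nudge.py '[[0.007,0.004,0.03,0,0.015],[0,0,0.025,0,0.015],[0,0,0.01,0,0.015],[0,0,0,0,0.015],[0,0,0,0,0.015]]'
```

```text
time_s: 7.95
position: [0.5874, -0.1875, 0.0858]
tool_rot: [[0.142, 0.99, 0.002], [0.99, -0.142, -0.001], [-0.001, 0.002, -1.0]]
ft_force: [-0.0, -0.1, -1.0]
grip_width: 0.0214
gripper_force: 59.5
```

```bash
python3 nudge.py '[[0,0,0.004,0,0.015],[0,0,0.004,0,0.015],[0,0,0,0,0.015],[0,0,0,0,0.015]]'; python3 nudge.py '[[0,0,0.002,0,0.015],[0,0,0,0,0.015],[0,0,0,0,0.015]]'
```

```text
time_s: 8.35
position: [0.5869, -0.1871, 0.0764]
tool_rot: [[0.142, 0.99, 0.0], [0.99, -0.142, -0.0], [-0.0, 0.0, -1.0]]
ft_force: [0.0, 0.3, -0.7]
grip_width: 0.0213
gripper_force: 59.5
time_s: 8.65
position: [0.5868, -0.1871, 0.0743]
tool_rot: [[0.142, 0.99, -0.0], [0.99, -0.142, 0.0], [0.0, -0.0, -1.0]]
ft_force: [0.5, 0.5, -1.2]
grip_width: 0.0211
gripper_force: 59.5
```

```bash
python3 nudge.py '[[0,0,0.001,0,0.015],[0,0,0,0,0.015],[0,0,0,0,0.015]]'
python3 - <<'E'
from h import *
o=env.observe();print(o["ft_force"],o["position"])
for n in("side",):
    d=optics.get_image(n);u,v=px(d,[0.52,-.18,.05])[0].astype(int)
    cv2.imwrite(f"pics/{n}2.png",cv2.resize(d["pixels"][v-50:v+40,u-50:u+50],None,fx=6,fy=6,interpolation=cv2.INTER_CUBIC)[:,:,::-1])
E
```

```text
time_s: 8.95
position: [0.5869, -0.1871, 0.0738]
tool_rot: [[0.142, 0.99, 0.001], [0.99, -0.142, -0.0], [-0.0, 0.001, -1.0]]
ft_force: [-0.9, 0.9, 5.0]
grip_width: 0.0211
gripper_force: 60.0
[-0.88369113  0.91632816  4.96611624] [ 0.58691582 -0.18713707  0.07380067]
```

View pics/side2.png

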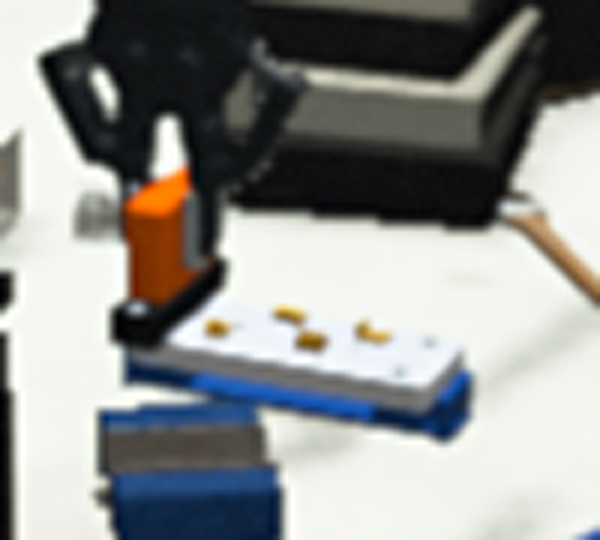

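Contact is felt at z = 0.0738, which confirms the plate top at 34 mm. The foot (crop 110–225, 265–340) stands at the far end behind all four chips. I ease up slightly and wipe toward the robot.

```bash
python3 nudge.py '[[0,-0.003,-0.0008,0,0.015],[0,-0.006,0,0,0.015],[0,-0.008,0,0,0.015],[0,-0.008,0,0,0.015],[0,-0.008,0,0,0.015],[0,-0.008,0,0,0.015],[0,-0.008,0,0,0.015],[0,-0.008,0,0,0.015],[0,0,0,0,0.015]]'
```

```text
time_s: 9.9
position: [0.5294, -0.1787, 0.0742]
tool_rot: [[0.142, 0.99, -0.001], [0.99, -0.142, 0.0], [0.0, -0.001, -1.0]]
ft_force: [0.4, -0.2, -1.2]
grip_width: 0.0213
gripper_force: 59.4
```

```bash
python3 nudge.py '[[0,-0.008,0,0,0.015],[0,-0.008,0,0,0.015],[0,-0.008,0,0,0.015],[0,-0.008,0,0,0.015],[0,-0.008,0,0,0.015],[0,-0.006,0,0,0.015],[0,-0.006,0,0,0.015],[0,-0.006,0,0,0.015],[0,-0.006,0,0,0.015],[0,0,0,0,0.015]]';python3 nudge.py '[[0,-0.006,0,0,0.015],[0,-0.006,0,0,0.015],[0,-0.006,0,0,0.015],[0,-0.006,0,0,0.015],[0,-0.006,0,0,0.015],[0,-0.006,0,0,0.015],[0,0,0,0,0.015],[0,0,0,0,0.015]]'
python3 - <<'E'
from h import *
d=optics.get_image("side");u,v=px(d,[0.47,-.18,.05])[0].astype(int)
cv2.imwrite("pics/side3.png",cv2.resize(d["pixels"][v-50:v+40,u-50:u+50],None,fx=6,fy=6,interpolation=cv2.INTER_CUBIC)[:,:,::-1])
E
```

```text
time_s: 10.9
position: [0.4664, -0.1697, 0.0741]
tool_rot: [[0.142, 0.99, -0.001], [0.99, -0.142, 0.0], [0.0, -0.001, -1.0]]
ft_force: [0.2, -0.3, -1.1]
grip_width: 0.0216
gripper_force: 59.4
time_s: 11.7
position: [0.4315, -0.1648, 0.0742]
tool_rot: [[0.142, 0.99, 0.0], [0.99, -0.142, -0.0], [-0.0, 0.0, -1.0]]
ft_force: [0.4, 0.2, -0.8]
grip_width: 0.0214
gripper_force: 59.4
```

View pics/side3.png

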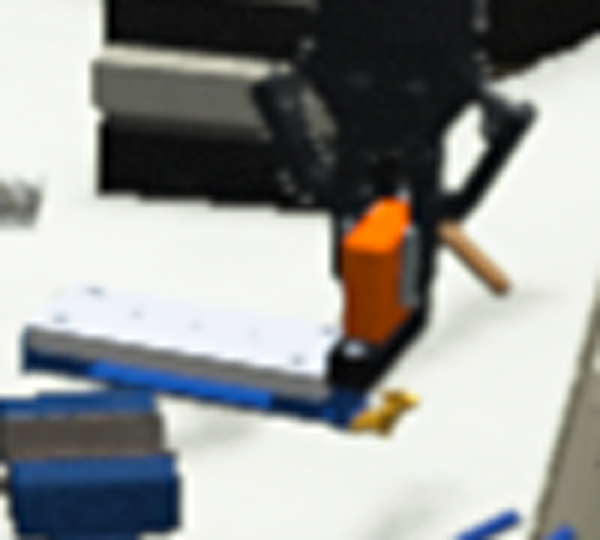

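The plate is clean. The offcuts lie in a heap just past the near lip at crop (385,410). I move a little further, lift, and look from above.

```bash
python3 nudge.py '[[0,-0.006,0,0,0.015],[0,-0.006,0,0,0.015],[0,0,0,0,0.015],[0,0,-0.02,0,0.015],[0,0,-0.04,0,0.015],[0.04,0,-0.05,0,0.015],[0.04,0,-0.02,0,0.015],[0.05,0,0,0,0.015],[0.05,0,0,0,0.015],[0,0,0,0,0.015]]'
python3 - <<'E'
from h import *
I=[]
for n in("side","top"):
    d=optics.get_image(n);u,v=px(d,[0.45,-.18,.02])[0].astype(int)
    I.append(cv2.resize(d["pixels"][v-40:v+40,u-38:u+38],None,fx=5,fy=5,interpolation=cv2.INTER_CUBIC))
cv2.imwrite("pics/both4.png",np.hstack(I)[:,:,::-1])
E
```

```text
time_s: 12.75
position: [0.4435, 0.0114, 0.1934]
tool_rot: [[0.135, 0.991, 0.0], [0.991, -0.135, 0.001], [0.001, 0.0, -1.0]]
ft_force: [0.5, -0.1, -0.6]
grip_width: 0.0213
gripper_force: 59.5
```

View pics/both4.png

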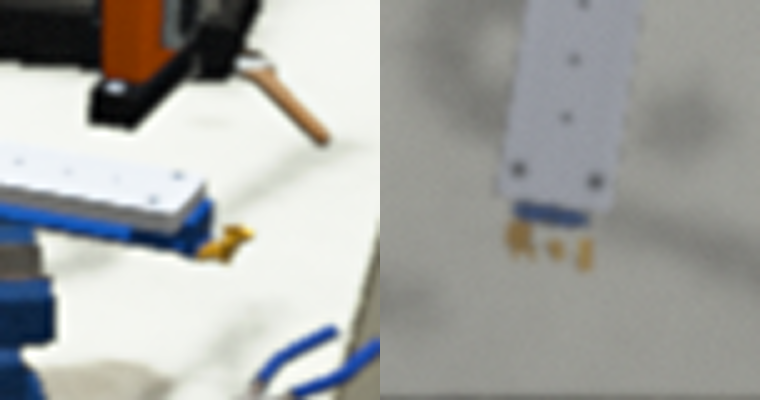

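All four offcuts lie on the bench just past the lip (right half, around (520–590,245)), and the plate is bare and on its rest. Now I return the scraper to its old area.

```bash
python3 nudge.py '[[0,0,0,-8,0.015],[0.04,-0.006,0,0,0.015],[0.04,-0.006,0,0,0.015],[0.04,-0.006,0,0,0.015],[0.038,-0.006,0,0,0.015],[0,0,0,0,0.015],[0,0,0.04,0,0.015],[0,0,0.04,0,0.015],[0,0,0.04,0,0.015],[0,0,0,0,0.015]]'
```

```text
time_s: 13.85
position: [0.4186, 0.1626, 0.0698]
tool_rot: [[0.006, 1.0, -0.009], [1.0, -0.006, -0.001], [-0.001, -0.009, -1.0]]
ft_force: [-0.4, -0.3, -0.5]
grip_width: 0.0212
gripper_force: 59.2
```

```bash
python3 nudge.py '[[0,0,0.015,0,0.015],[0,0,0.01,0,0.015],[0,0,0.003,0,0.015],[0,0,0,0,0.015],[0,0,0,0,0.015]]'
```

```text
time_s: 14.35
position: [0.4208, 0.1644, 0.046]
tool_rot: [[0.003, 1.0, 0.001], [1.0, -0.003, 0.0], [0.0, 0.001, -1.0]]
ft_force: [0.5, 0.5, -0.8]
grip_width: 0.0212
gripper_force: 59.4
```

```bash
python3 nudge.py '[[0,0,0.003,0,0.015],[0,0,0.003,0,0.015],[0,0,0,0,0.015],[0,0,0.0005,0,0.015],[0,0,0,0,0.015]]'
```

```text
time_s: 14.85
position: [0.4206, 0.1646, 0.0397]
tool_rot: [[0.003, 1.0, 0.001], [1.0, -0.003, 0.0], [0.0, 0.001, -1.0]]
ft_force: [-3.7, -0.9, 16.2]
grip_width: 0.0212
gripper_force: 62.0
```

Down on the bench (16 N contact); open and rise.

```bash
python3 nudge.py '[[0,0,0,0,0.085],[0,0,0,0,0.085],[0,0,0,0,0.085],[0,0,0,0,0.085],[0,0,0,0,0.085],[0,0,0,0,0.085],[0,0,0,0,0.085],[0,0,0,0,0.085]]'; python3 nudge.py '[[0,0,-0.02,0,0.085],[0,0,-0.03,0,0.085],[0,0,-0.05,0,0.085],[0,0,-0.05,0,0.085],[0,0,-0.02,0,0.085],[0,0,0,0,0.085]]'
python3 m.py | grep -A5 orange\ top
```

```text
time_s: 15.65
position: [0.4204, 0.1645, 0.0387]
tool_rot: [[0.003, 1.0, -0.0], [1.0, -0.003, 0.0], [0.0, -0.0, -1.0]]
ft_force: [-0.6, 0.4, -0.9]
grip_width: 0.0849
gripper_force: 0.0
time_s: 16.25
position: [0.4214, 0.1647, 0.2115]
tool_rot: [[0.003, 1.0, 0.006], [1.0, -0.003, 0.001], [0.001, 0.006, -1.0]]
ft_force: [-0.2, 0.2, -1.0]
grip_width: 0.0853
gripper_force: 0.0
orange top ((160.0, 257.5), (7.0, 24.0), 90.0)
[[0.428  0.1947 0.066 ]
 [0.4286 0.1357 0.066 ]
 [0.4114 0.1351 0.066 ]
 [0.4109 0.194  0.066 ]] [[0.41970208 0.16490253 0.066     ]]
side contour [[302, 251], [303, 270], [298, 282], [290, 283], [289, 263], [295, 251]]
```

Run:
```python
from h import *
t=optics.get_image("top")
m=mask(t,(95,7,135),(122,24,255),(275,180,325,250))
m=cv2.morphologyEx(m,cv2.MORPH_CLOSE,np.ones((5,5)))
L=[];R=[]
for r in range(196,242):
    c=np.nonzero(m[r])[0]; L.append([c[0]-.5,r]);R.append([c[-1]+.5,r])
fit=[]
for e in(L,R):
    W=on(t,e,.034);vx,vy,x0,y0=cv2.fitLine(W[:,:2].astype(np.float32),cv2.DIST_HUBER,0,.01,.01).ravel()
    k=vy/vx;fit.append((k,y0+k*(.52-x0)));print("slope deg",np.degrees(np.arctan(k)).round(2),"y at .52",fit[-1][1].round(4))
print("width",(fit[0][1]-fit[1][1])*np.cos(np.arctan(fit[0][0])),"mid y",(fit[0][1]+fit[1][1])/2)
w=(m>0).sum(1);print([(r,int(w[r])) for r in list(range(182,198))+list(range(238,250))])
b=mask(t,(100,60,40),(125,255,200),(275,180,325,260));rr=np.nonzero(b.any(1))[0];print("blue rows",rr.tolist())
for z,v in((.034,[[301,190.5],[296,246.5]]),(.024,[[302,rr[0]-.5],[295,rr[-1]+.5]])):print(on(t,v,z).round(4).tolist())
```

```text
slope deg -8.58 y at .52 -0.1472
slope deg -8.8 y at .52 -0.2072
width 0.05926502 mid y -0.17720814
[(182, 0), (183, 0), (184, 0), (185, 0), (186, 0), (187, 4), (188, 9), (189, 16), (190, 20), (191, 20), (192, 21), (193, 23), (194, 23), (195, 23), (196, 23), (197, 23), (238, 24), (239, 23), (240, 23), (241, 23), (242, 24), (243, 24), (244, 23), (245, 23), (246, 21), (247, 12), (248, 7), (249, 0)]
blue rows [188, 189, 190, 248, 249, 250, 251]
[[0.5954, -0.184, 0.034], [0.4509, -0.1716, 0.034]]
[[0.605, -0.1873, 0.024], [0.4384, -0.1697, 0.024]]
```

```bash
python3 nudge.py '[[-0.034,0.01,0,0,0.085],[-0.034,0.01,0,0,0.085],[-0.034,0.01,0,0,0.085],[-0.034,0.01,0,0,0.085],[-0.034,0.01,0,0,0.085],[-0.034,0.01,0,0,0.085],[-0.034,0.01,0,0,0.085],[-0.034,0.01,0,0,0.085],[-0.034,0.01,0,0,0.085],[-0.034,0.01,0,0,0.085]]'; python3 nudge.py '[[0,0,0,8.2,0.085],[0,0,0,8.2,0.085],[0,0,0,8.2,0.085],[0,0,0,8.2,0.085],[0,0,0,8.2,0.085],[0,0,0,8.2,0.085],[0,0,0,8.2,0.085],[0,0,0,8.2,0.085],[0,0,0,8.2,0.085],[0,0,0,8.2,0.085]]'; python3 nudge.py '[[0,0,0,8.2,0.085],[0,0,0,8.2,0.085],[0,0,0.05,0,0.085],[0,0,0.05,0,0.085],[0,0,0.03,0,0.085],[0,0,0,0,0.085],[0,0,0,0,0.085]]'
```

```text
time_s: 17.4
position: [0.5191, -0.1771, 0.2067]
tool_rot: [[0.003, 1.0, -0.003], [1.0, -0.003, 0.002], [0.002, -0.003, -1.0]]
ft_force: [0.7, 0.5, 0.6]
grip_width: 0.0852
gripper_force: 0.0
time_s: 18.4
position: [0.5189, -0.1755, 0.2066]
tool_rot: [[0.991, 0.13, -0.003], [0.13, -0.991, 0.002], [-0.003, -0.002, -1.0]]
ft_force: [-0.7, -0.0, 1.2]
grip_width: 0.085
gripper_force: 0.0
time_s: 19.1
position: [0.5193, -0.1758, 0.0784]
tool_rot: [[0.989, -0.149, -0.001], [-0.149, -0.989, 0.001], [-0.001, -0.001, -1.0]]
ft_force: [-0.3, 0.2, 1.8]
grip_width: 0.0849
gripper_force: 0.0
```

```bash
python3 nudge.py '[[0.003,0.0013,0.02,0,0.085],[0,0,0.01,0,0.085],[0,0,0.006,0,0.085],[0,0,0,0,0.085]]'; python3 nudge.py '[[0,0,0.01,0,0.085],[0,0,0.008,0,0.085],[0,0,0.004,0,0.085],[0,0,0,0,0.085],[0,0,0,0,0.085]]'
```

```text
time_s: 19.5
position: [0.5221, -0.1775, 0.0428]
tool_rot: [[0.989, -0.149, -0.0], [-0.149, -0.989, 0.0], [-0.0, -0.0, -1.0]]
ft_force: [-0.1, 0.2, 0.7]
grip_width: 0.0848
gripper_force: 0.0
time_s: 20.0
position: [0.5222, -0.1776, 0.0207]
tool_rot: [[0.989, -0.149, 0.0], [-0.149, -0.989, -0.0], [0.0, 0.0, -1.0]]
ft_force: [0.4, -0.2, 0.6]
grip_width: 0.0848
gripper_force: 0.0
```

```bash
python3 nudge.py '[[0,0,0.003,0,0.085],[0,0,0,0,0.07],[0,0,0,0,0.062],[0,0,0,0,0.05],[0,0,0,0,0.05],[0,0,0,0,0.05],[0,0,0,0,0.05]]' 60; python3 nudge.py '[[0,0,0,0,0.05],[0,0,-0.005,0,0.05],[0,0,-0.01,0,0.05],[0,0,-0.01,0,0.05],[0,0,0,0,0.05]]' 80
```

```text
time_s: 20.7
position: [0.5222, -0.1776, 0.0181]
tool_rot: [[0.989, -0.149, 0.0], [-0.149, -0.989, -0.0], [0.001, 0.0, -1.0]]
ft_force: [-1.9, 0.9, 5.1]
grip_width: 0.059
gripper_force: 65.7
time_s: 21.2
position: [0.5228, -0.1779, 0.0442]
tool_rot: [[0.989, -0.149, 0.002], [-0.149, -0.989, -0.001], [0.003, 0.001, -1.0]]
ft_force: [0.0, 0.3, -3.0]
grip_width: 0.0582
gripper_force: 86.8
```

Gripped with its weight on the wrist. I raise it smoothly: underside is now about 46 mm, so up about 0.104 m.

```bash
python3 nudge.py '[[0,0,-0.008,0,0.05],[0,0,-0.012,0,0.05],[0,0,-0.015,0,0.05],[0,0,-0.015,0,0.05],[0,0,-0.015,0,0.05],[0,0,-0.015,0,0.05],[0,0,-0.012,0,0.05],[0,0,-0.008,0,0.05],[0,0,-0.004,0,0.05],[0,0,0,0,0.05]]'; python3 nudge.py '[[0,0,0,0,0.05],[0,0,0,0,0.05],[0,0,0,0,0.05],[0,0,0,0,0.05],[0,0,0,0,0.05],[0,0,0,0,0.05],[0,0,0,0,0.05],[0,0,0,0,0.05],[0,0,0,0,0.05],[0,0,0,0,0.05]]'
python3 - <<'E'
from h import *
d=optics.get_image("side")
cv2.imwrite("pics/side5.png",cv2.resize(d["pixels"][130:310,220:370],None,fx=3.3,fy=3.3,interpolation=cv2.INTER_CUBIC)[:,:,::-1])
E
```

```text
time_s: 22.2
position: [0.5221, -0.1775, 0.1469]
tool_rot: [[0.989, -0.149, 0.0], [-0.149, -0.989, -0.0], [0.0, 0.0, -1.0]]
ft_force: [0.1, -0.6, -3.3]
grip_width: 0.0585
gripper_force: 86.7
time_s: 23.2
position: [0.5221, -0.1775, 0.1467]
tool_rot: [[0.989, -0.149, 0.0], [-0.149, -0.989, -0.0], [0.0, 0.0, -1.0]]
ft_force: [0.0, 0.4, -4.0]
grip_width: 0.0586
gripper_force: 86.7
```

View pics/side5.png

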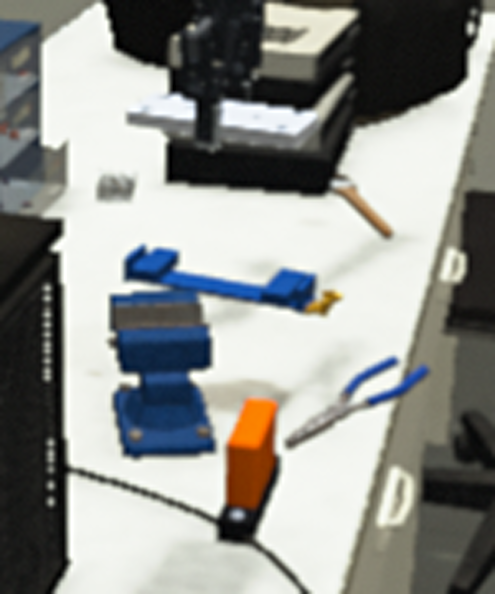

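The plate (crop (225,125)) is held level clear of the rest. The scraper stands at (250,470), the chips are on the bench at (322,303), and the bystanders are untouched. I hold past 2 s and hand in.

```bash
python3 nudge.py '[[0,0,0,0,0.05],[0,0,0,0,0.05],[0,0,0,0,0.05],[0,0,0,0,0.05],[0,0,0,0,0.05],[0,0,0,0,0.05],[0,0,0,0,0.05],[0,0,0,0,0.05],[0,0,0,0,0.05],[0,0,0,0,0.05]]'; python3 nudge.py '[[0,0,0,0,0.05],[0,0,0,0,0.05],[0,0,0,0,0.05],[0,0,0,0,0.05],[0,0,0,0,0.05],[0,0,0,0,0.05],[0,0,0,0,0.05],[0,0,0,0,0.05],[0,0,0,0,0.05],[0,0,0,0,0.05]]'
python3 -c "
from rig import env, optics, workorder
print(workorder.close_job())"
```

```text
time_s: 24.25
position: [0.5221, -0.1775, 0.1467]
tool_rot: [[0.989, -0.149, 0.0], [-0.149, -0.989, -0.0], [0.0, 0.0, -1.0]]
ft_force: [0.6, 0.4, -3.9]
grip_width: 0.0585
gripper_force: 86.7
time_s: 25.25
position: [0.5221, -0.1775, 0.1467]
tool_rot: [[0.989, -0.149, 0.0], [-0.149, -0.989, -0.0], [0.0, 0.0, -1.0]]
ft_force: [-0.5, -0.4, -4.1]
grip_width: 0.0587
gripper_force: 86.7
the job is handed in; nothing more can be done
None
```

I handed the job in at about 25 s: the offcuts are wiped onto the bench, the scraper stands clear, and the plate was held level with its underside about 15 cm up for over 3 s and is still gripped; hand-in returned no verdict.

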